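# Reset the stop collar on a syringe pump

## Robot

A 6-joint arm with a two-finger parallel gripper is mounted at the origin on the work surface. World frame = base frame: x ahead of the robot, y to its left, z up, the work surface at z = 0. Lengths are in m, angles in rad, forces in N, time in s.
With the tool pointing down it reaches from about 0.225 to 0.875 m from the base axis. Payload 3.4 kg.
Tool frame: the origin (TCP) lies at the very end of the fingers, on their centre line; the grasp point (between the pads) lies 19 mm behind it; x points along the fingers, z is the direction in which the jaws open and shut, and the axes are right-handed (so a half turn about x gives the same grasp; the last joint's range is limited). The gripper opens to 85 mm and grips with 20 to 120 N. Pads are 22 mm wide; open, the fingers measure 114 mm over their backs; the gripper's body (76 mm by 85 mm) begins 54 mm behind the grasp point. The pads swing forward as they close: fully open they stand 13 mm farther back than shut.
Start: joints at [-1.36, 0.276, 1.505, -0, 1.361, -0.121], TCP at [0.187, -0.544, 0.231] pointing down, gripper open.
Joint ranges: [-2.89, 2.89], [-0.75, 2.08], [0.22, 2.7], [-1.18, 4.32], [0.11, 2.71], [-2.7, 2.7]. Speed limits (rad/s): [2.57, 2.57, 3.14, 3.14, 3.14, 3.14].

## Interface

Orientations are given as a unit quaternion [w, x, y, z].
In Python, from rig import manip, viewer, finder gives the robot as it stands.
- The arm moves only by the tool move_arm, never from a script. Its argument "rows" is a list of rows, each a list of 3 entries, a list of its own where there are three numbers: the shift along the tool's x, y, z in mm, then the turn about the tool's x in rad, then the finger opening in mm, from 0 to 85.4. A call has 1 to 8 rows; each row is the pose to reach, as a shift and turn from the pose measured when the call began, along the tool's axes at that moment; what a row does not reach only later rows make up. A row lasts 1/12 s, in which the tool goes at most 41.7 mm and 7.16 degrees, less where a joint would pass 70% of its speed; a pose out of reach is approached as far as the arm can. A call with a gripper value outside its range is refused whole. The fingers move at their own pace and stop on an object; "force" is the grip in N (left out, the last holds). Time passes only in rows, so rows that repeat a pose let the fingers close. It gives the time, the measured TCP pose, the force and the opening at its end, in the units of the state.
- manip.get_state(): the state, without advancing time (a new reading comes with each control period).
- viewer.get_image(name): name is "scene" or "side" or "wrist"; returns the picture (480x640x3 uint8, red, green, blue); there is no depth.
- viewer.get_calibration(name): a dict with "mtx" (3x3 intrinsics, pixels), "k1" (the pictures are not rectified: a ray, as slopes to the right and down, at radius r is drawn at 1 + k1 r^2 times it, then the intrinsics apply), "R" (3x3) and "t" (3): a world point X has camera coordinates R X + t. Camera axes: x right, y down, z forward; pixel columns grow to the right and rows downward; lengths in m; the calibration is good to about 2 mm. A picture is of the moment at which its call begins: read the wrist's pose just before it. get_calibration takes no time and is no camera call; for the wrist camera it gives the pose at the moment of the call.
- manip.sign_off(): hands the job in, once; it reports no verdict.
Trained networks look in the newest picture that a camera, given by its name, has taken for a name from the list of things; names that differ only in an ending like _2 or _b are one class to them, and where a whole thing is asked for, a point or a joint stands for the part that bears it (a point fixed in the world has none). Each returns a list of dicts, best first, with "score" (0 to 1); they miss things now and then, are a little off and sometimes report something else, mostly with a low value. They report only what shows in the picture. A call takes as long as a camera call.
- finder.look_for(target, camera): "centre" ([column, row] in pixels, amid what is visible of it).
- finder.trace(target, camera): "mask" (480x640 bool, what is visible of it) and "centre" ([column, row] in pixels, amid what is visible of it).
The state is a dict: "clock": time; "qpos": joint angles; "qd": joint speeds; "effort": joint torques, N m; "position": TCP position; "ee_rot": TCP orientation; "contact_force": force on the tool from outside, world axes, zero at the start; "moment": the same for the moment, N m; "width": finger opening in m.
Only numpy, scipy, OpenCV 4.12 (cv2) and the standard library are available. Lean on these libraries where they do the work, as an engineer would, in place of code of your own. Each camera call takes 0.05 s, during which the arm holds its last target.

## Task

On the syringe pump that holds the thick syringe, loosen the wing screw on the stop collar by about a quarter turn anticlockwise (seen from above), then slide the collar along its guide rod until it is up against the pusher block, so that it marks where the pusher now stands. Do not shove the pusher block along, and leave the other pump with the slim syringe alone.

Things in the scene. Friction and masses are not known exactly. Their poses are not given: they have to be found in the camera images.
- thick_wing (a point): Centre of the set screw's wing on the pump with the thick (29 mm) syringe: an upright flat steel bar 36 mm long, 8 thick, 24 high, on an 8 mm stem atop the collar; its top, 134 mm over the bench, is the pump's highest part. x: along the wing; z: up, its turning axis. Tight, it lies across the rod. Turns stiffly (0.05 N m), stays put, does not rise. Once loose, the collar can be pulled along by it.
- thick_screw (a joint): Turn of that screw in rad: 0 fully tight, growing anticlockwise seen from above, stop at 2.2. Starts between 0 and 0.2. Below about 0.9 its point sits in a dimple in the rod and the collar cannot slide; from 1.0 (57 degrees) on it is loose; a quarter turn (1.57) is plenty.
- thick_collar_mid (a point): Centre of that stop collar, a dark steel knurled ring 34 mm across and 24 mm long, on a level 12 mm rod 75 mm above the bench. x: level, across the rod, towards the syringe (31 mm free between collar and barrel); y: along the rod towards the pusher block; z: up. Loose, it slides along y with 2 N of friction. The housing below it is 45 mm high.
- thick_pusher_mid (a point): Point on the rod's axis, mid-thickness of that pump's pusher block: aluminium, 24 mm thick along the rod, 107 mm wide across it, top 92 mm above the bench, carrying the plunger. Axes as the collar's. Collar and block touch when these two points are 24 mm apart; at the start 75 to 140 mm. It stands stiff (over 50 N to move).
- slim: The other pump, the same (130 mm by 260 mm, 134 mm high, with an identical collar and wing screw) but holding a slim syringe (barrel 12 mm across): not to be touched. Origin under the centre of its housing; y along its guide rod.

How it is judged:
On the way:
1. the wing screw on the thick syringe's pump is loosened by at least 57 degrees (joint above 1.0 rad) (value of joint thick_screw above 1 rad), for 0.2 s.
At the end, for the whole second after the job is handed in: The stop collar stands against the pusher block on the pump with the thick syringe: the gap between their faces is under 12 mm (centres under 36 mm apart) (distance between thick_collar_mid and thick_pusher_mid below 0.036 m); the robot touches nothing.
It fails at once if the pusher block is shoved more than 8 mm along (distance of thick_pusher_mid from where it was at the start of the episode above 0.008 m).
It fails at once if the pump with the slim syringe is pushed with more than 3 N (contact force between slim and the arm above 3 N or contact force between slim and the fingers above 3 N).
It also fails if it takes over 38 s, if anything falls off the work surface, if the arm or the gripper's body presses on something with over 40 N, if the wrist force passes 120 N, or if a joint passes its speed limit or range.

## Working session

There is one attempt and no reset: what is moved stays moved. The work goes in short steps, Python scripts to look and compute and a tool call to move; the robot and the scene stay as the last step left them, time stands still between calls to the robot, and variables do not carry over. Pictures are saved under pics/ and viewed, and the job is handed in when it is done.

Besides the shell and the picture viewer there is one more tool, called after "Request:" as name(argument=value, ...) on one line, values as JSON. move_arm: Moves the arm, as the interface text tells. Its arguments: {"type":"object","properties":{"rows":{"type":"array"},"force":{"type":"number"}},"required":["rows"]}

```bash
ls; mkdir -p pics; python3 - <<'E'
from rig import manip, viewer, finder
import cv2
s=manip.get_state(); print({k:(s[k]) for k in ('clock','position','ee_rot','width','contact_force')})
for n in ('scene','side','wrist'):
    im=viewer.get_image(n); cv2.imwrite(f'pics/{n}0.png',im[:,:,::-1])
    c=viewer.get_calibration(n); print(n,c)
E
```

```text
pics
{'clock': 0.0, 'position': array([ 0.18719623, -0.54311351,  0.23043382]), 'ee_rot': array([ 0.57522895,  0.41100023,  0.57619545, -0.41010885]), 'width': 0.08521975467286143, 'contact_force': array([-0.12032211,  0.66828581,  0.44620786])}
scene {'mtx': array([[554.51702363,   0.        , 327.17978942],
       [  0.        , 554.51702363, 245.70158481],
       [  0.        ,   0.        ,   1.        ]]), 'k1': -0.17009057793994184, 'R': array([[-0.64563237,  0.7636402 , -0.00353515],
       [ 0.63801841,  0.53686793, -0.55200121],
       [-0.4196324 , -0.35864534, -0.83383582]]), 't': array([ 0.36394494, -0.23155976,  1.2068262 ])}
side {'mtx': array([[483.21222167,   0.        , 318.3632205 ],
       [  0.        , 483.21222167, 241.73967251],
       [  0.        ,   0.        ,   1.        ]]), 'k1': -0.03713274477713857, 'R': array([[-0.99009433, -0.13968825, -0.01415667],
       [-0.09781389,  0.75857962, -0.64419671],
       [ 0.10072567, -0.63643079, -0.76472883]]), 't': array([0.50460787, 0.14535337, 0.6431555 ])}
wrist {'mtx': array([[368.80557275,   0.        , 318.35352927],
       [  0.        , 368.80557275, 234.56882224],
       [  0.        ,   0.        ,   1.        ]]), 'k1': -0.050041353658231355, 'R': array([[ 0.3256909 , -0.94547438, -0.00190904],
       [-0.90113713, -0.3110277 ,  0.30201596],
       [-0.28614212, -0.09664354, -0.95330096]]), 't': array([-0.57419804, -0.03848806,  0.38032408])}
```

View pics/scene0.png

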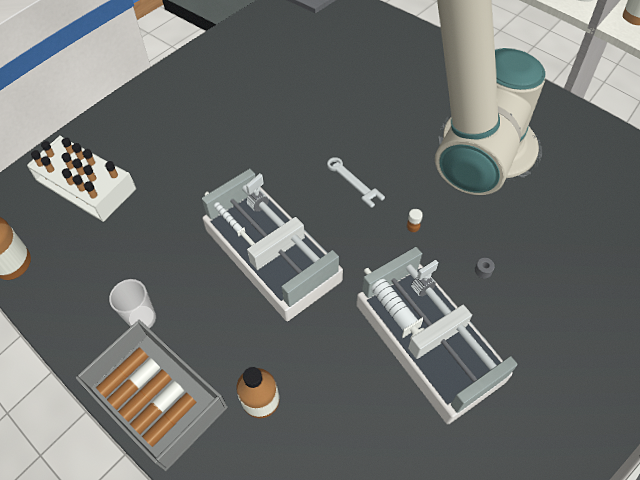

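View pics/side0.png

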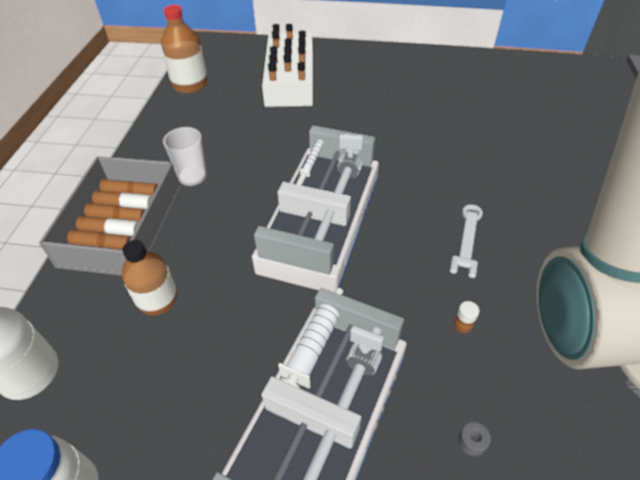

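View pics/wrist0.png

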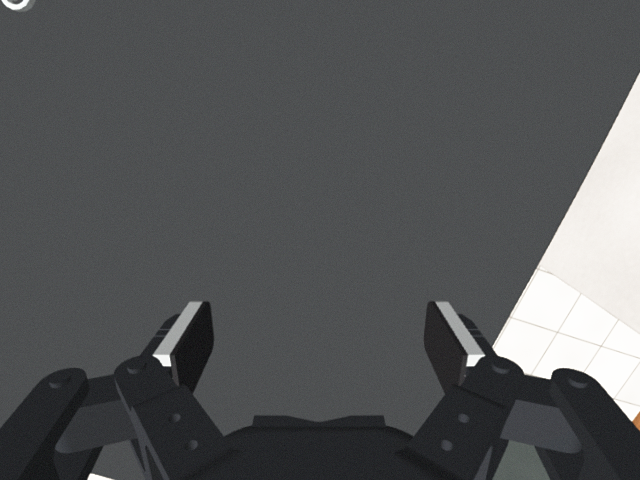

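The thick syringe is on the nearer pump: its wing is at about (428,270) in scene and (366,340) in side. The slim pump is farther off, with its wing at (255,185) in scene. Next I'll measure with the networks and triangulate.

```bash
cat > h.py <<'E'
import numpy as np, cv2
from scipy.optimize import least_squares
from rig import manip, viewer, finder
def proj(c,X):
    X=np.atleast_2d(X); p=X@np.array(c['R']).T+c['t']; s=p[:,:2]/p[:,2:]
    r2=(s**2).sum(1,keepdims=True); s=s*(1+c['k1']*r2)
    return s@np.diag([c['mtx'][0,0],c['mtx'][1,1]])+c['mtx'][:2,2]
def tri(obs):
    f=lambda X: np.concatenate([(proj(c,X)[0]-np.array(p)) for c,p in obs])
    r=least_squares(f,[0.4,0,0.1]); return r.x, np.abs(r.fun).max()
def ray_at_z(c,p,z):
    r=least_squares(lambda q: proj(c,[q[0],q[1],z])[0]-np.array(p),[0.4,0]); return r.x
E
python3 - <<'E'
from h import *
for cam in ('scene','side'):
    viewer.get_image(cam)
    for t in ('thick_wing','thick_collar_mid','thick_pusher_mid'):
        for d in finder.trace(t,cam)[:3]:
            m=d['mask']; ys,xs=np.nonzero(m)
            print(cam,t,round(d['score'],2),np.round(d['centre'],1),m.sum(),(xs.min(),xs.max(),ys.min(),ys.max()))
            cv2.imwrite(f"pics/m_{cam}_{t}_{int(d['centre'][0])}.png",m*255)
for cam,b in (('scene',(360,240,520,420)),('side',(230,270,420,480))):
    im=viewer.get_image(cam)[b[1]:b[3],b[0]:b[2],::-1]
    im=cv2.resize(im,None,fx=600/im.shape[0]*.99,fy=600/im.shape[0]*.99,interpolation=cv2.INTER_CUBIC); cv2.imwrite(f'pics/{cam}_crop.png',im); print(im.shape)
print(manip.get_state()['clock'])
E
```

```text
scene thick_wing 0.69 [427.1 270.2] 226 (np.int64(418), np.int64(437), np.int64(260), np.int64(279))
scene thick_collar_mid 0.67 [425.5 281.2] 511 (np.int64(411), np.int64(437), np.int64(261), np.int64(295))
scene thick_pusher_mid 0.84 [436.4 328.6] 1390 (np.int64(409), np.int64(470), np.int64(306), np.int64(357))
scene thick_pusher_mid 0.7 [426.  271.7] 194 (np.int64(417), np.int64(436), np.int64(261), np.int64(278))
side thick_wing 0.62 [364.5 337.3] 580 (np.int64(351), np.int64(383), np.int64(327), np.int64(352))
side thick_collar_mid 0.71 [367.4 346.6] 1176 (np.int64(347), np.int64(383), np.int64(327), np.int64(374))
side thick_pusher_mid 0.97 [305.  409.8] 3387 (np.int64(262), np.int64(360), np.int64(374), np.int64(447))
(594, 528, 3)
(594, 537, 3)
0.65[ WARN:0@3.427] global loadsave.cpp:1063 imwrite_ Unsupported depth image for selected encoder is fallbacked to CV_8U.
```

View pics/scene_crop.png

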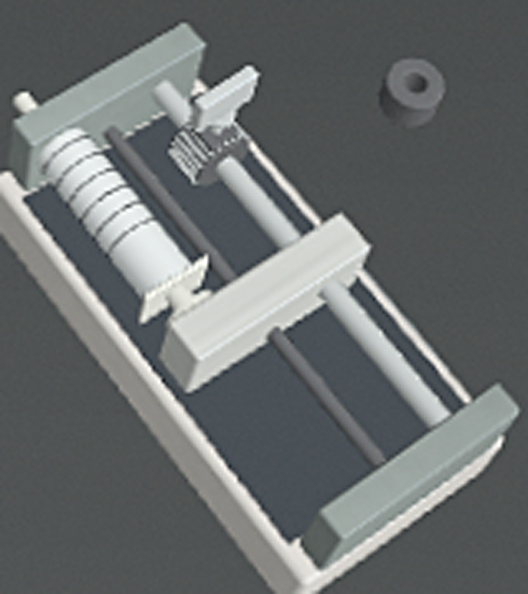

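View pics/side_crop.png

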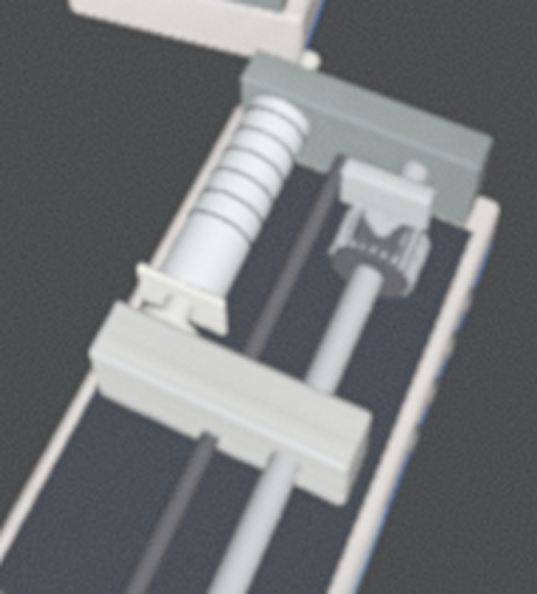

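```bash
python3 - <<'E'
from h import *
cs,cd=viewer.get_calibration('scene'),viewer.get_calibration('side')
S=lambda x,y:(360+x/3.3,240+y/3.3); D=lambda x,y:(230+x/2.829,270+y/2.829)
pts={'wing_c':((427.1,270.2),(364.5,337.3)),
'wing_topR':(S(255,68),D(434,190)),'wing_topL':(S(195,100),D(345,162)),
'blk_backR':(S(343,213),D(371,411)),'blk_backL':(S(160,338),D(118,303)),
'end_topbackL':(S(12,120),D(250,55)),'end_topbackR':(S(188,23),D(490,138)),
'collar':((425.5,281.2),(367.4,346.6)),'pusher':((436.4,328.6),(305,409.8)),
'rod_exit_blk':(S(318,248),D(322,385)),'rod_exit_collar':(S(228,168),D(366,283))}
for k,(a,b) in pts.items():
    X,e=tri([(cs,a),(cd,b)]); print(k,np.round(X*1000,1),round(e,2))
E
```

```text
wing_c [441.9 106.8 123.1] 0.39
wing_topR [422.4 110.8 134.2] 0.28
wing_topL [456.2 100.3 131.4] 1.27
blk_backR [437.7 181.8  92.4] 0.21
blk_backL [541.5 147.4  78.2] 1.12
end_topbackL [503.1  28.8  93. ] 2.0
end_topbackR [398.   60.5  94.7] 0.22
collar [438.6 104.3  92.7] 3.25
pusher [497.1 175.1  76.4] 3.54
rod_exit_blk [457.8 177.   92.2] 3.86
rod_exit_collar [443.5 121.4  72.7] 0.71
```

```bash
cat >> h.py <<'E'
from scipy.spatial.transform import Rotation as Rn
def Rt(s): 
    q=s['ee_rot']; return Rn.from_quat([q[1],q[2],q[3],q[0]]).as_matrix()
def plan(X,jaw,s=None):
    """shift in tool axes (mm), turn about tool x to bring jaw axis to world angle jaw (mod pi)"""
    s=s or manip.get_state(); R=Rt(s)
    sh=R.T@(np.array(X)-s['position'])*1000
    th=np.linspace(-np.pi,np.pi,3)
    cur=np.arctan2(R[1,2],R[0,2]); d=-(jaw-cur); # tool x down -> sign flips
    d=(d+np.pi)%(2*np.pi)-np.pi
    return sh,[d, d-np.sign(d)*np.pi],np.degrees(cur)
E
python3 - <<'E'
from h import *
s=manip.get_state(); print(np.round(Rt(s),3),s['qpos'])
jaw=np.radians(73)
print(plan([.4405,.1065,.23],jaw,s))
E
```

```text
[[ 0.     0.945  0.326]
 [-0.     0.326 -0.945]
 [-1.     0.     0.   ]] [-1.35999857e+00  2.75863186e-01  1.50491817e+00  4.83357603e-05
  1.36069909e+00 -1.21001394e-01]
(array([   1.29451067,  451.15212877, -532.22801481]), [np.float64(-2.5130976137314898), np.float64(0.6284950398583034)], np.float64(-70.98988677121275))
```

Request:
move_arm(rows=[[[0, 26, -31], 0.05, 85], [[0, 52, -62], 0.1, 85], [[0, 78, -92], 0.15, 85], [[0, 104, -123], 0.2, 85], [[0, 130, -154], 0.25, 85], [[0, 156, -184], 0.3, 85], [[0, 182, -215], 0.35, 85], [[0, 208, -246], 0.4, 85]])

```text
clock: 1.32
position: [0.3041, -0.2416, 0.2316]
ee_rot: [0.482, 0.518, 0.481, -0.518]
contact_force: [1.5, 0.1, 0.6]
width: 0.0849
```

```bash
python3 - <<'E'
from h import *
s=manip.get_state(); print(s['clock'],s['position'],s['qpos'])
print(plan([.4405,.1065,.23],np.radians(-107),s))
E
```

```text
1.3167 [ 0.30408058 -0.24158353  0.23156916] [-8.51241017e-01 -1.28667442e-02  1.85326944e+00  2.36230064e-04
  1.30009087e+00  7.91146097e-01]
(array([   1.45581351,  111.14775269, -356.95787108]), [np.float64(0.2250518522007967), np.float64(-2.9165408013889964)], np.float64(-94.10547869729237))
```

Request:
move_arm(rows=[[[0, 12, -39], 0.03, 85], [[0, 24, -78], 0.06, 85], [[0, 36, -116], 0.09, 85], [[0, 48, -155], 0.12, 85], [[0, 60, -194], 0.15, 85], [[0, 72, -232], 0.18, 85], [[0, 84, -270], 0.22, 85], [[0, 90, -290], 0.225, 85]])

```text
clock: 1.98
position: [0.4157, 0.045, 0.2318]
ee_rot: [0.421, 0.569, 0.421, -0.567]
contact_force: [-0.2, -0.3, -0.5]
width: 0.0853
```

```bash
python3 - <<'E'
from h import *
s=manip.get_state(); print(s['clock'],s['position'],s['qpos'])
im=viewer.get_image('wrist'); c=viewer.get_calibration('wrist'); print(-c['R'].T@c['t'])
cv2.imwrite('pics/w1.png',im[:,:,::-1])
for t in ('thick_wing','thick_pusher_mid','slim'):
  for d in finder.trace(t,'wrist')[:3]:
    m=d['mask'].astype(np.uint8); ys,xs=np.nonzero(m); print(t,round(d['score'],2),d['centre'],(xs.min(),xs.max(),ys.min(),ys.max()))
E
```

```text
1.9833 [0.41569561 0.04501561 0.23183748] [-6.01390391e-02  3.36866489e-02  1.80524910e+00  1.47688038e-03
  1.29996823e+00  1.80540881e+00]
[0.49098791 0.02388973 0.374392  ]
thick_wing 0.88 [226.2, 225.4] (np.int64(215), np.int64(241), np.int64(197), np.int64(253))
thick_pusher_mid 0.89 [139.3, 167.6] (np.int64(105), np.int64(170), np.int64(106), np.int64(241))
slim 0.75 [492.3, 45.8] (np.int64(360), np.int64(639), np.int64(0), np.int64(106))
```

View pics/w1.png

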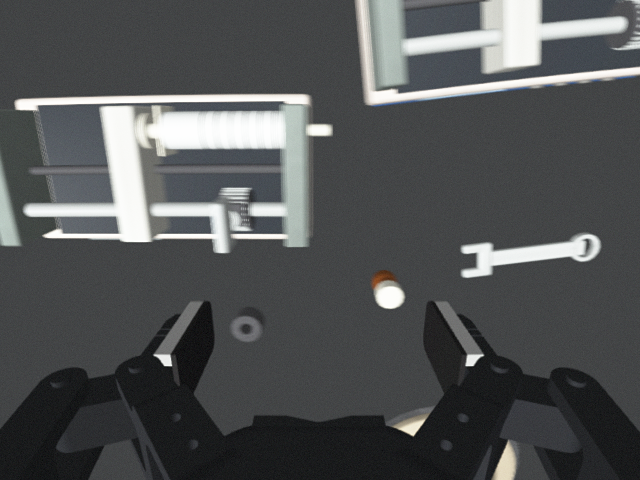

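The wing is at about (223,226), the pusher block at (130,175) and the slim pump at top right, well away from the gripper. I'll enlarge this to measure the wing.

```bash
python3 - <<'E'
import cv2
im=cv2.imread('pics/w1.png')[90:260,90:320]
cv2.imwrite('pics/w1c.png',cv2.resize(im,None,fx=3.4,fy=3.4,interpolation=cv2.INTER_CUBIC))
E
```

```text
(no output)
```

View pics/w1c.png

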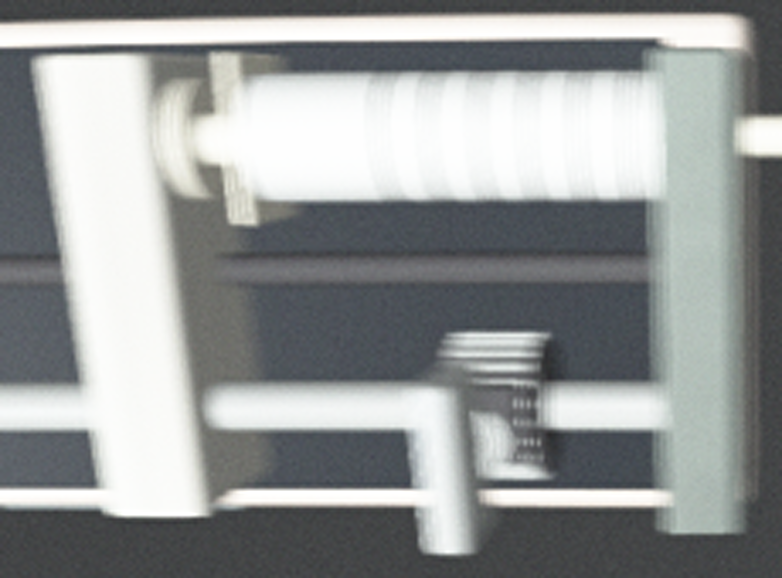

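```bash
python3 - <<'E'
from h import *
s=manip.get_state(); c=viewer.get_calibration('wrist'); print(s['clock'],s['position'],s['qd'].round(3))
im=viewer.get_image('wrist'); c=viewer.get_calibration('wrist'); cv2.imwrite('pics/w2.png',im[:,:,::-1])
cv2.imwrite('pics/w2c.png',cv2.resize(im[90:260,90:320,::-1],None,fx=3.4,fy=3.4,interpolation=cv2.INTER_CUBIC))
P=lambda x,y:(90+x/3.4,90+y/3.4)
for n,p,z in (('wA',P(437,383),.134),('wB',P(450,553),.134),('blk collar side top',P(150,55),.092),('blk',P(210,510),.092),('plate',P(665,50),.094),('plate',P(658,530),.094)):
    print(n,ray_at_z(c,p,z).round(4))
cs,cd=viewer.get_calibration('scene'),viewer.get_calibration('side')
S=lambda x,y:(360+x/3.3,240+y/3.3); D=lambda x,y:(230+x/2.829,270+y/2.829)
print(tri([(cs,S(255,68)),(cd,D(434,190)),(c,P(450,553))]), tri([(cs,S(195,100)),(cd,D(345,162)),(c,P(437,383))]))
E
```

```text
2.1833 [0.41434491 0.04134667 0.23138088] [-0.037 -0.011  0.011 -0.003  0.002  0.002]
wA [0.457  0.0976]
wB [0.4231 0.1082]
blk collar side top [0.5376 0.1449]
blk [0.4386 0.1754]
plate [0.5048 0.0381]
plate [0.4031 0.0737]
(array([0.42216142, 0.10931809, 0.13148568]), np.float64(1.0478657179488664)) (array([0.45621077, 0.09922989, 0.12955552]), np.float64(1.516409881586469))
```

View pics/w2c.png

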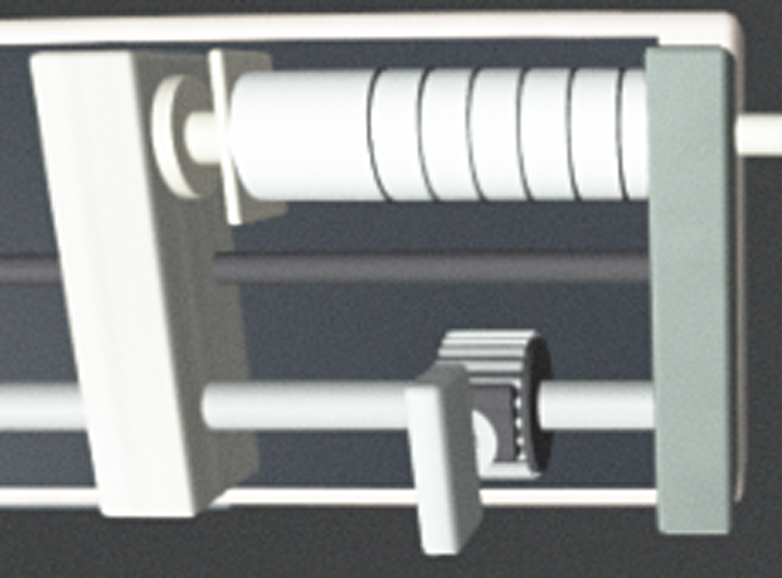

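```bash
python3 - <<'E'
from h import *
c=viewer.get_calibration('wrist'); s=manip.get_state();print(s['clock'],s['position'])
P=lambda x,y:(90+x/3.4,90+y/3.4)
r={}
for n,p,z in (('wA',P(423,387),.134),('wB',P(441,553),.134),('bA',P(135,58),.092),('bB',P(192,515),.092),('p',P(649,47),.094),('q',P(658,532),.094)):
    r[n]=ray_at_z(c,p,z); print(n,r[n].round(4))
for a,b in (('wB','wA'),('bB','bA'),('q','p')):
    d=r[a]-r[b]; d=-d; print(np.linalg.norm(d).round(4),np.degrees(np.arctan2(d[1],d[0])).round(1))
cs,cd=viewer.get_calibration('scene'),viewer.get_calibration('side')
S=lambda x,y:(360+x/3.3,240+y/3.3); D=lambda x,y:(230+x/2.829,270+y/2.829)
print(tri([(cs,S(255,68)),(cd,D(434,190)),(c,P(441,553))]), tri([(cs,S(195,100)),(cd,D(345,162)),(c,P(423,387))]))
w=(r['wA']+r['wB'])/2; t=np.radians(-17); v=np.array([-np.sin(t),np.cos(t)])
print('wing',w,'dist to block face',(r['bB']-w)@v,(r['bA']-w)@v)
print(plan([w[0],w[1],.15],np.radians(-107),s), plan([w[0],w[1],.106],np.radians(-107),s))
E
```

```text
2.2333 [0.41417641 0.04073045 0.23136995]
wA [0.457  0.1005]
wB [0.4236 0.11  ]
bA [0.5381 0.1483]
bB [0.4388 0.1801]
p [0.5064 0.0411]
q [0.4027 0.0739]
0.0347 -15.7
0.1043 -17.7
0.1088 -17.5
(array([0.42293146, 0.11034159, 0.13319089]), np.float64(0.6842844740514238)) (array([0.45668701, 0.1009798 , 0.1325552 ]), np.float64(1.3518983621841016))
wing [0.44033473 0.10525198] dist to block face 0.07114465939186032 0.06979896811053218
(array([ 81.28024732,   6.13278156, -69.4569309 ]), [np.float64(0.0004885421332332385), np.float64(-3.14110411145656)], np.float64(-106.97200859765141)) (array([125.2801982 ,   6.10454956, -69.51630848]), [np.float64(0.0004885421332332385), np.float64(-3.14110411145656)], np.float64(-106.97200859765141))
```

Request:
move_arm(rows=[[[0, 3, -35], 0, 50], [[0, 6, -69], 0, 45], [[20, 6, -69], 0, 40], [[50, 6, -69], 0, 40], [[70, 6, -69], 0, 40], [[75, 6, -69], 0, 40], [[75, 6, -69], 0, 40]])

```text
clock: 2.82
position: [0.4388, 0.1035, 0.1551]
ee_rot: [-0.42, -0.567, -0.42, 0.57]
contact_force: [0.5, -0.0, -0.3]
width: 0.0404
```

```bash
python3 - <<'E'
from h import *
s=manip.get_state(); 
im=viewer.get_image('wrist'); c=viewer.get_calibration('wrist'); cv2.imwrite('pics/w3.png',im[:,:,::-1])
print(s['clock'],s['position'],s['width'],s['qpos'].round(3))
for z in (.115,.134):
  for p in ((.457,.1005),(.4236,.110)): print(proj(c,[*p,z]).round(1))
print(plan([.4402,.1055,.106],np.radians(-107),manip.get_state()))
E
```

```text
2.8167 [0.4388412  0.10346863 0.15513726] 0.04042147262498073 [ 0.079  0.152  1.875 -0.002  1.118  1.949]
[[315.4 239.2]]
[[316.9 298.7]]
[[315.2 251.8]]
[[316.8 316.2]]
(array([50.44705819, -0.39708216, -1.8296454 ]), [np.float64(-0.0014286646956804816), np.float64(3.1401639888941126)], np.float64(-107.08185645740184))
```

View pics/w3.png

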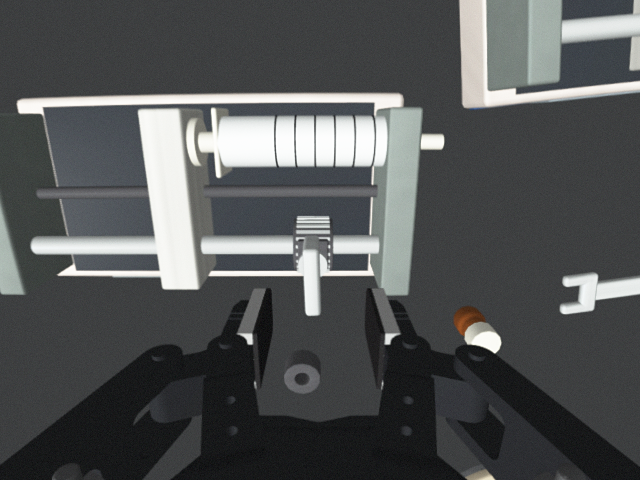

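The wing sits between the fingers, at column 312 against a finger midline of about 317, as predicted. Lowering now.

Request:
move_arm(rows=[[[20, 0, -2], 0, 40], [[35, 0, -2], 0, 40], [[45, 0, -2], 0, 40], [[49, 0, -2], 0, 40], [[49, 0, -2], 0, 40], [[49, 0, -2], 0, 40]], force=40)

```text
clock: 3.37
position: [0.4418, 0.1053, 0.1086]
ee_rot: [0.421, 0.569, 0.419, -0.569]
contact_force: [-0.3, -0.9, -0.2]
width: 0.0402
```

```bash
python3 - <<'E'
from h import *
s=manip.get_state(); 
im=viewer.get_image('wrist'); c=viewer.get_calibration('wrist'); cv2.imwrite('pics/w4.png',im[:,:,::-1])
s=manip.get_state(); print(s['clock'],s['position'],s['width'],s['contact_force'])
print(plan([.4402,.1055,.106],np.radians(-107),manip.get_state()))
E
```

```text
3.4167 [0.44182025 0.1053788  0.10873294] 0.040007519959169506 [-0.13585575 -0.49202926 -0.292336  ]
(array([ 2.72873978, -1.59194448,  0.35854325]), [np.float64(-0.0018659185257128286), np.float64(3.1397267350640803)], np.float64(-107.10690925643861))
```

View pics/w4.png

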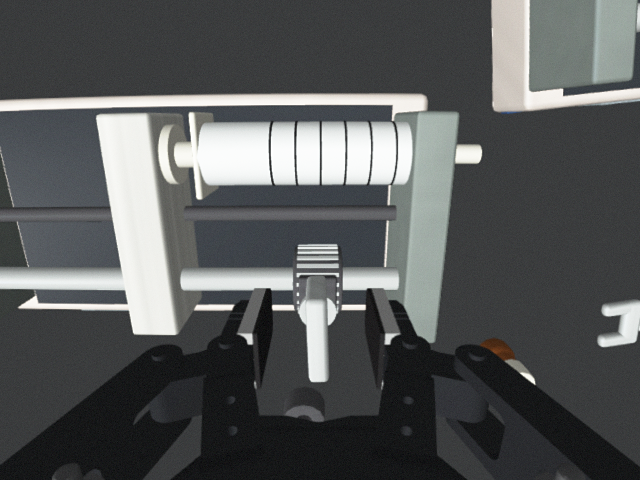

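Request:
move_arm(rows=[[[2, -1.6, 0.4], 0, 10], [[2, -1.6, 0.4], 0, 2], [[2, -1.6, 0.4], 0, 2], [[2, -1.6, 0.4], 0, 2], [[2, -1.6, 0.4], 0, 2], [[2, -1.6, 0.4], 0, 2]], force=40)

```text
clock: 3.92
position: [0.4405, 0.1055, 0.1073]
ee_rot: [0.421, 0.569, 0.419, -0.568]
contact_force: [-0.9, 0.2, 5.8]
width: 0.0071
```

Request:
move_arm(rows=[[[0, 0, 0], -0.08, 2], [[0, 0, 0], -0.18, 2], [[0, 0, 0], -0.28, 2], [[0, 0, 0], -0.38, 2], [[0, 0, 0], -0.48, 2], [[0, 0, 0], -0.58, 2], [[0, 0, 0], -0.68, 2], [[0, 0, 0], -0.78, 2]])

```text
clock: 4.58
position: [0.4404, 0.1062, 0.1074]
ee_rot: [0.607, 0.366, 0.605, -0.365]
contact_force: [-0.7, 2.1, 1.2]
width: 0.0072
```

```bash
python3 - <<'E'
from h import *
s=manip.get_state(); print(s['clock'],s['position'],s['width'],s['contact_force'],s['moment'],s['qpos'].round(2))
print(plan([.4404,.1055,.107],np.radians(-107+86),s))
E
```

```text
4.5833 [0.44040584 0.1062478  0.10738639] 0.007170452028802755 [-0.65086055  2.09404428  1.19796065] [ 0.43879774  0.08768274 -0.06993671] [ 0.08  0.2   1.95 -0.    0.99  1.17]
(array([ 0.38641975, -0.35533423,  0.6579884 ]), [np.float64(-0.7185824404919017), np.float64(2.4230102130978914)], np.float64(-62.1717410723966))
```

Request:
move_arm(rows=[[[0, 0, 0], -0.1, 2], [[0, 0, 0], -0.2, 2], [[0, 0, 0], -0.3, 2], [[0, 0, 0], -0.4, 2], [[0, 0, 0], -0.5, 2], [[0, 0, 0], -0.6, 2], [[0, 0, 0], -0.7, 2], [[0, 0, 0], -0.7, 2]])

```text
clock: 5.25
position: [0.4399, 0.1067, 0.1074]
ee_rot: [0.695, 0.135, 0.693, -0.134]
contact_force: [-1.7, 1.5, 2.0]
width: 0.0073
```

```bash
python3 - <<'E'
from h import *
im=viewer.get_image('wrist'); cv2.imwrite('pics/w5.png',im[:,:,::-1])
im=viewer.get_image('scene'); cv2.imwrite('pics/s5.png',cv2.resize(im[220:420,340:540,::-1],None,fx=3,fy=3,interpolation=cv2.INTER_CUBIC))
s=manip.get_state(); print(s['clock'],s['position'],s['width'],s['contact_force'],s['moment'],s['qpos'].round(2))
t=np.radians(-17.3); v=np.array([-np.sin(t),np.cos(t),0])
print(Rt(s).round(3), 'rod dir in tool',Rt(s).T@v)
print(plan([.4404,.1055,.107],np.radians(-107+86),s))
E
```

```text
5.35 [0.4399629  0.10672431 0.10738138] 0.0073320730881315166 [-1.63917752  2.13786529  2.28874431] [0.51434238 0.33345238 0.03514344] [0.08 0.2  1.95 0.   0.99 0.47]
[[ 0.002  0.378  0.926]
 [ 0.001  0.926 -0.378]
 [-1.     0.002  0.002]] rod dir in tool [ 0.00149639  0.9963089  -0.08582733]
(array([ 0.38133614, -0.96867454,  0.86700035]), [np.float64(-0.02135601435804846), np.float64(3.1202366392317447)], np.float64(-22.223609489936972))
```

View pics/w5.png

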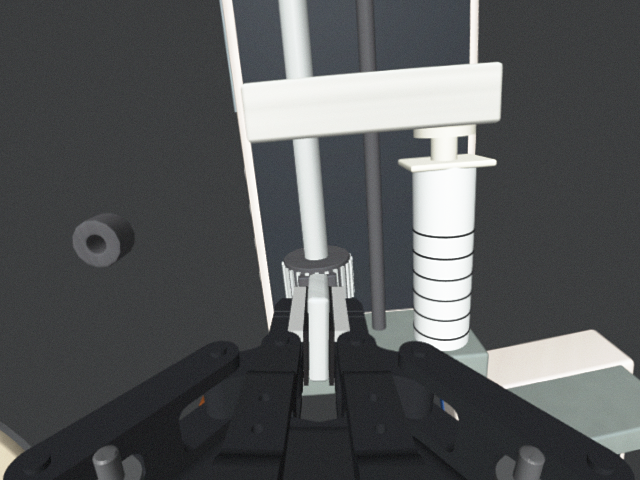

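View pics/s5.png

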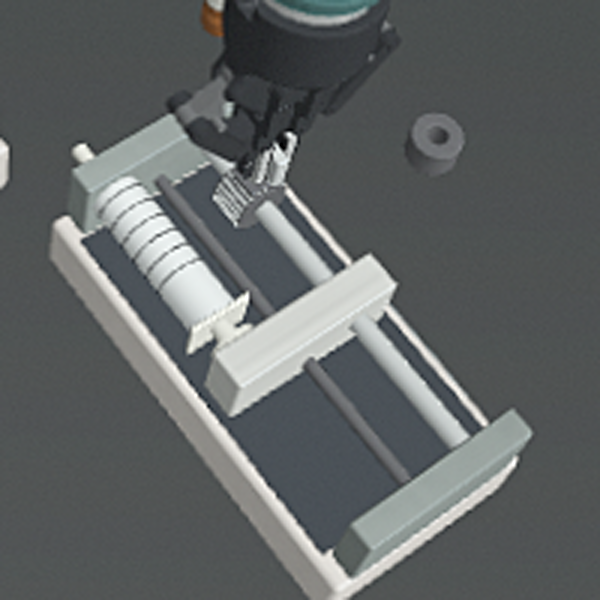

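The wing has turned about 85° and is held between the pads, now lying along the rod. Next I'll slide the collar along the rod.

Request:
move_arm(rows=[[[0, 6, -0.5], 0, 2], [[0, 12, -1], 0, 2], [[0, 18, -1.5], 0, 2], [[0, 24, -2.1], 0, 2], [[0, 30, -2.6], 0, 2], [[0, 36, -3.1], 0, 2], [[0, 42, -3.6], 0, 2], [[0, 46, -4], 0, 2]])

```text
clock: 6.02
position: [0.4537, 0.1517, 0.1074]
ee_rot: [0.694, 0.137, 0.693, -0.136]
contact_force: [-2.1, -1.7, 3.6]
width: 0.0072
```

```bash
python3 - <<'E'
from h import *
im=viewer.get_image('wrist'); c=viewer.get_calibration('wrist'); cv2.imwrite('pics/w6.png',im[:,:,::-1])
im=viewer.get_image('side'); cv2.imwrite('pics/d6.png',cv2.resize(im[270:480,210:420,::-1],None,fx=2.8,fy=2.8,interpolation=cv2.INTER_CUBIC))
s=manip.get_state(); print(s['clock'],s['position'],s['width'],s['contact_force'],s['moment'])
t=np.radians(-17.3); v=np.array([-np.sin(t),np.cos(t),0])
print('moved',(s['position']-[.4400,.1067,.1074])@v,'rod dir in tool',Rt(s).T@v)
E
```

```text
6.1167 [0.45384902 0.1521816  0.10739413] 0.00744486057500243 [-2.99800404  2.02969599  2.20246979] [ 0.40358623  0.36549568 -0.04607447]
moved 0.047542401408917766 rod dir in tool [ 0.00307799  0.99632159 -0.08563769]
```

View pics/w6.png

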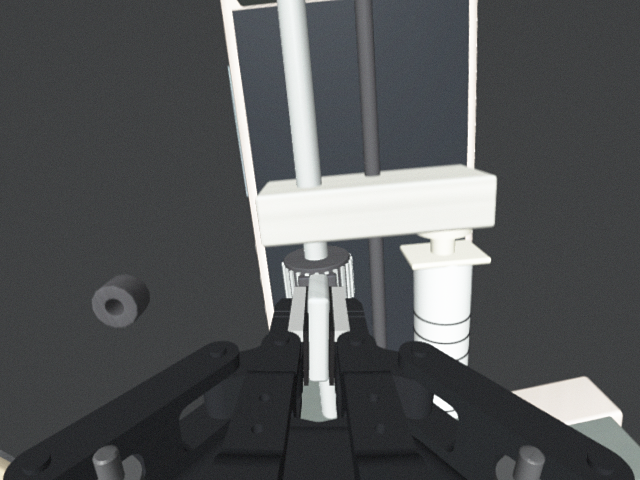

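View pics/d6.png

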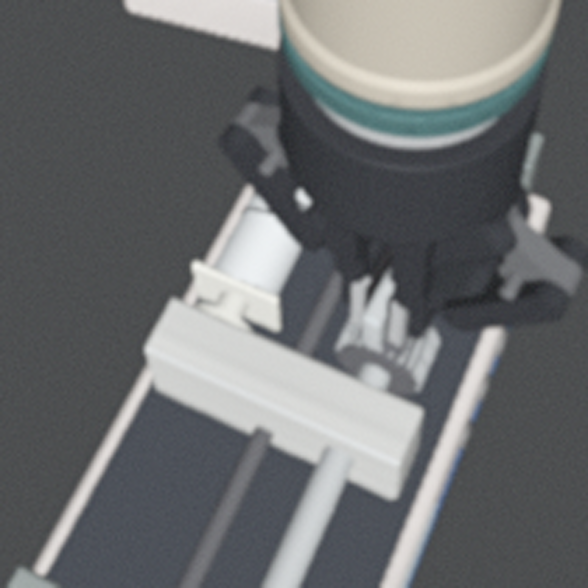

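The collar has followed and the gap left is about 11 mm. I'll cover it in small steps, watching the force.

Request:
move_arm(rows=[[[0, 2, -0.2], 0, 2], [[0, 4, -0.3], 0, 2], [[0, 6, -0.5], 0, 2], [[0, 7.5, -0.6], 0, 2], [[0, 8, -0.7], 0, 2], [[0, 8, -0.7], 0, 2]])

```text
clock: 6.62
position: [0.4562, 0.1599, 0.1074]
ee_rot: [0.694, 0.137, 0.693, -0.135]
contact_force: [-2.8, -0.0, 3.2]
width: 0.0075
```

```bash
python3 - <<'E'
from h import *
im=viewer.get_image('wrist'); c=viewer.get_calibration('wrist'); cv2.imwrite('pics/w7.png',cv2.resize(im[120:400,180:520,::-1],None,fx=2.1,fy=2.1,interpolation=cv2.INTER_CUBIC))
s=manip.get_state(); print(s['clock'],s['position'],s['width'],s['contact_force'],s['moment'])
t=np.radians(-17.3); v=np.array([-np.sin(t),np.cos(t),0])
print('moved',(s['position']-[.4400,.1067,.1074])@v,'F',s['contact_force']@v)
E
```

```text
6.6667 [0.45619447 0.15993885 0.10739846] 0.007150887469503929 [-2.19125875  0.15716534  2.5267886 ] [-0.15299339  0.46757211  0.02648621]
moved 0.05564619383064252 F -0.5015699842819703
```

View pics/w7.png

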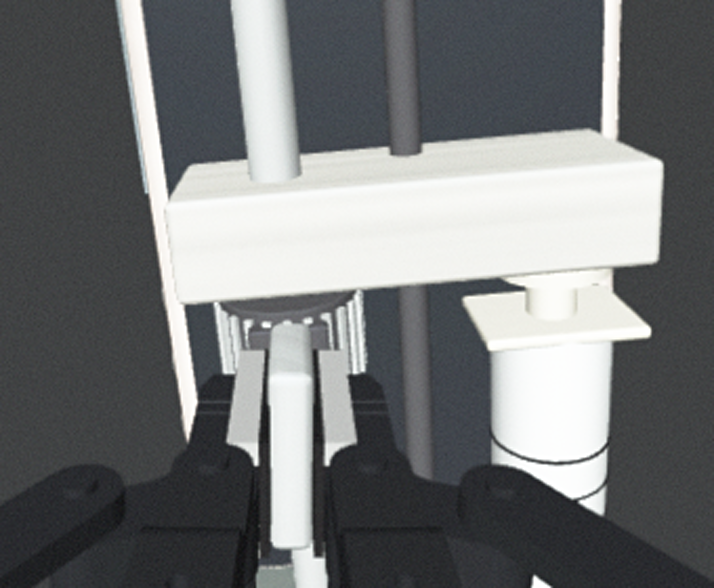

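Request:
move_arm(rows=[[[0, 0.5, 0], 0, 2], [[0, 1, -0.1], 0, 2], [[0, 1.5, -0.1], 0, 2], [[0, 2, -0.2], 0, 2], [[0, 2, -0.2], 0, 2], [[0, 2, -0.2], 0, 2]])

```text
clock: 7.17
position: [0.4568, 0.1619, 0.1074]
ee_rot: [0.695, 0.137, 0.693, -0.135]
contact_force: [-1.9, -1.1, 2.8]
width: 0.0072
```

```bash
python3 - <<'E'
from h import *
im=viewer.get_image('wrist'); im=viewer.get_image('wrist'); c=viewer.get_calibration('wrist'); cv2.imwrite('pics/w8.png',cv2.resize(im[120:400,180:520,::-1],None,fx=2.1,fy=2.1,interpolation=cv2.INTER_CUBIC))
s=manip.get_state(); print(s['clock'],s['position'],s['width'],s['contact_force'],s['moment'])
t=np.radians(-17.3); v=np.array([-np.sin(t),np.cos(t),0])
print('moved',(s['position']-[.4400,.1067,.1074])@v,'F',s['contact_force']@v)
E
```

```text
7.2667 [0.4567792  0.16189055 0.10737757] 0.007139849257033155 [-2.16672625 -1.40016637  2.88302956] [-0.15903657  0.43238778 -0.01777591]
moved 0.057683489347981946 F -1.9811539104655431
```

View pics/w8.png

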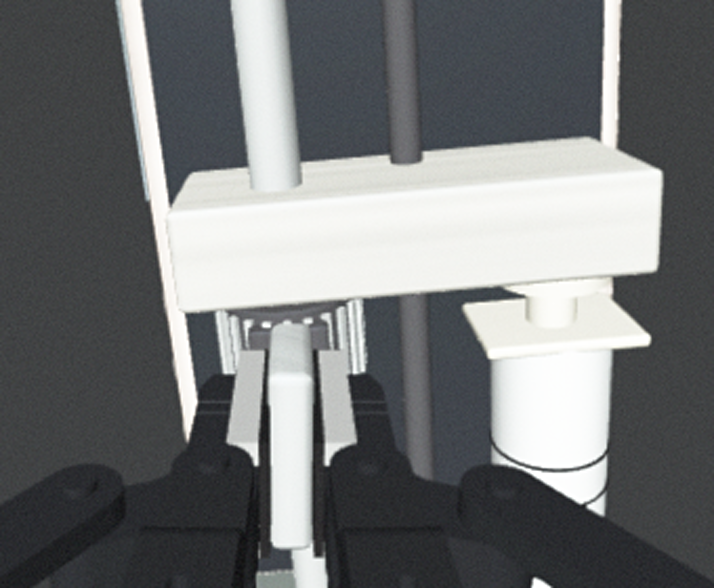

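Request:
move_arm(rows=[[[0, 0.5, 0], 0, 2], [[0, 1, -0.1], 0, 2], [[0, 1, -0.1], 0, 2]])

```text
clock: 7.52
position: [0.4571, 0.1628, 0.1074]
ee_rot: [0.694, 0.137, 0.693, -0.135]
contact_force: [-2.7, -1.5, 3.2]
width: 0.0071
```

Request:
move_arm(rows=[[[0, 0.5, 0], 0, 2], [[0, 1, -0.1], 0, 2], [[0, 1, -0.1], 0, 2]])

```text
clock: 7.77
position: [0.4571, 0.1629, 0.1074]
ee_rot: [0.694, 0.136, 0.693, -0.136]
contact_force: [-3.5, -5.3, 4.5]
width: 0.0076
```

Contact: the force along the rod rose from 2 N to 6 N and the motion stopped. I'll open the fingers and rise.

Request:
move_arm(rows=[[[0, 0, 0], 0, 15], [[0, 0, 0], 0, 30], [[0, 0, 0], 0, 40], [[0, 0, 0], 0, 40]])

```text
clock: 8.1
position: [0.4577, 0.1633, 0.1074]
ee_rot: [0.695, 0.137, 0.693, -0.135]
contact_force: [0.1, 0.5, -0.2]
width: 0.0398
```

Request:
move_arm(rows=[[[-15, 0, 0], 0, 40], [[-45, 0, 0], 0, 40], [[-80, 0, 0], 0, 40], [[-115, 0, 0], 0, 40], [[-130, 0, 0], 0, 40], [[-130, 0, 0], 0, 40]])

```text
clock: 8.6
position: [0.4603, 0.164, 0.2418]
ee_rot: [0.698, 0.138, 0.69, -0.134]
contact_force: [-0.3, 0.7, -0.6]
width: 0.0402
```

```bash
python3 - <<'E'
from h import *
im=viewer.get_image('wrist'); im=viewer.get_image('wrist'); c=viewer.get_calibration('wrist'); cv2.imwrite('pics/w9.png',im[:,:,::-1])
im=viewer.get_image('side'); cv2.imwrite('pics/d9.png',cv2.resize(im[270:480,210:420,::-1],None,fx=2.8,fy=2.8,interpolation=cv2.INTER_CUBIC))
im=viewer.get_image('scene'); cv2.imwrite('pics/s9.png',cv2.resize(im[220:420,340:540,::-1],None,fx=3,fy=3,interpolation=cv2.INTER_CUBIC))
s=manip.get_state(); print(s['clock'],s['position'],s['width'],s['contact_force'])
E
```

```text
8.8 [0.45643967 0.16305899 0.23591466] 0.04042700942421031 [-0.28345814 -0.57047235 -0.42228813]
```

View pics/w9.png

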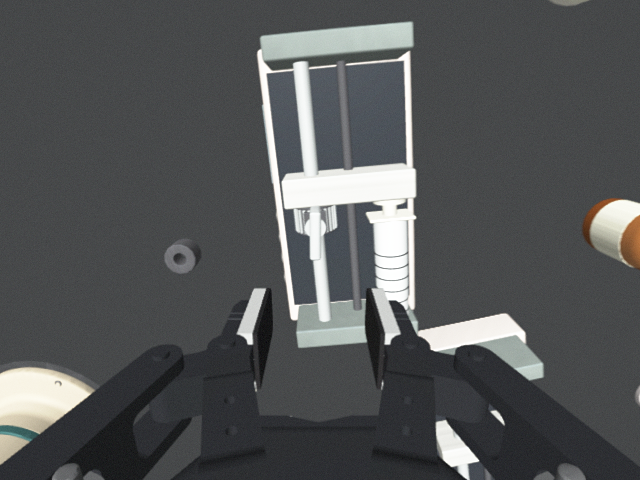

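View pics/d9.png

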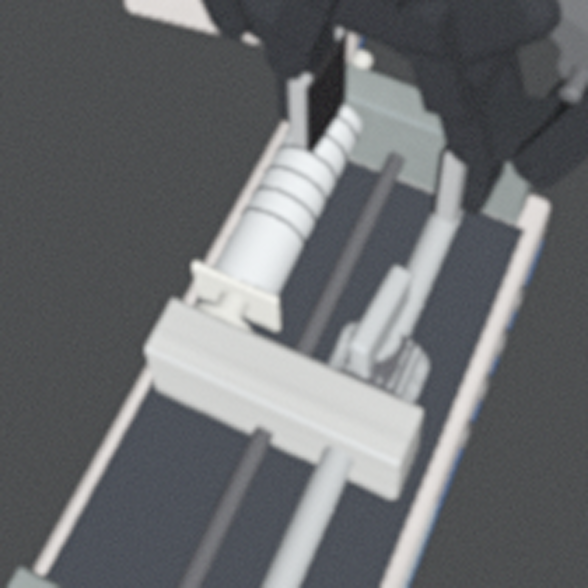

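View pics/s9.png

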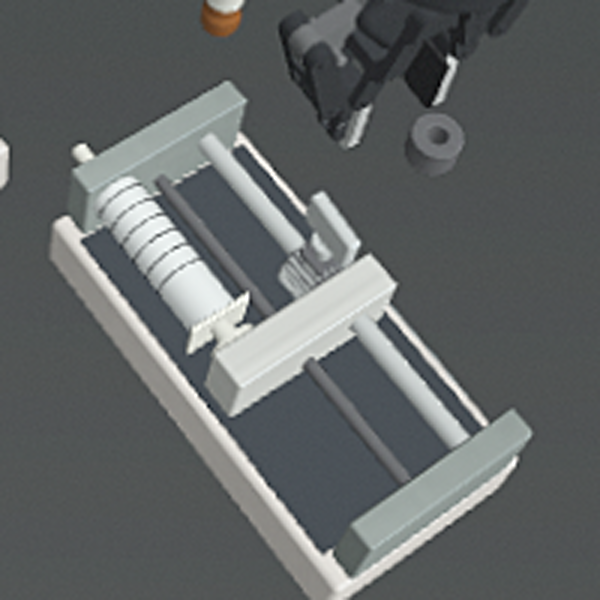

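The wing now lies along the rod, the collar sits against the pusher block, the block hasn't moved between pictures, and the gripper is clear.

```bash
python3 -c "
from rig import manip
print(manip.sign_off()); print(manip.get_state()['clock'])"
```

```text
the job is handed in; nothing more can be done
None
the job is handed in; nothing more can be done
```

The stop collar on the thick-syringe pump now stands against its pusher block, and I handed the job in at about 8.8 s of the 38 s allowed.

- **Loosening:** I gripped the wing and turned it about 85° anticlockwise. The pictures show it lying along the rod. I had no direct reading of the screw joint, but the collar slid freely afterwards.
- **Sliding:** I pulled the collar about 58 mm along the rod by the wing. The force along the rod then rose from about 2 N to 6 N and the motion stopped. That fits the 58–59 mm gap I had measured.
- **Last pictures (all three cameras):** There is no visible gap between collar and block. The block is where it was in the earlier pictures.
- **Clearance:** The gripper is open about 0.1 m above the pump, with contact force near zero. The gripper never came near the slim pump.
- **Disagreements:** The network's collar and pusher centres did not triangulate well between views (about 3.5 px off). I used the wing, block and plate edges instead, and these agreed to about 2 mm.

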